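# Index the kerfing jig by one turn of its hand wheel

## Robot

A 6-joint arm with a two-finger parallel gripper is mounted at the origin on the work surface; the furniture and walls round the work are solid. World frame = base frame: x ahead of the robot, y to its left, z up, the work surface at z = 0. Lengths are in m, angles in rad, forces in N, time in s.
With the tool pointing down it reaches from about 0.375 to 0.925 m from the base axis. Payload 5.7 kg.
Tool frame: the origin (TCP) lies at the very end of the fingers, on their centre line; the grasp point (between the pads) lies 19 mm behind it; z points along the fingers, y is the direction in which the jaws open and shut (so a half turn about z gives the same grasp; the last joint's range is limited). The gripper opens to 88 mm and grips with 3 to 60 N. Pads are 20 mm wide; open, the fingers measure 115 mm over their backs; the gripper's body (75 mm by 178 mm) begins 61 mm behind the grasp point.
Start: joints at [-1.264, 0.359, 1.51, -0, 1.272, -0.115], TCP at [0.246, -0.547, 0.223] pointing down, gripper open.
Joint ranges: [-2.97, 2.97], [-1.01, 2.36], [0.21, 2.38], [-0.96, 4.11], [0.2, 2.71], [-2.98, 2.98]. Speed limits (rad/s): [2.39, 2.39, 3.14, 3.14, 3.14, 3.14].

## Interface

Orientations are given as a unit quaternion [w, x, y, z].
In Python, from cell import * gives the robot as it stands.
- The arm moves only by the shell command python3 -m crank 'ROWS' [OPENING]. ROWS is JSON, a list of rows, each an object with "slide": the shift along the tool's x, y, z in m, a list of three; "roll": the turn about the tool's z in degrees. In form: [{"slide": [dx, dy, dz], "roll": roll}, ...]. A call has 1 to 10 rows; each row is the pose to reach, as a shift and turn from the pose commanded when the call began, along the tool's axes at that moment; what a row does not reach only later rows make up. A row lasts 1/8 s, in which the tool goes at most 62.5 mm and 10.7 degrees, less where a joint would pass 70% of its speed; a pose out of reach is approached as far as the arm can. A call with a gripper value outside its range is refused whole. OPENING is the finger opening in m, from 0 to 0.0878, set as the call begins (- or left out, the last holds). The fingers move at their own pace and stop on an object; the grip force is fixed at half the most. Time passes only in rows, so rows that repeat a pose let the fingers close. It gives the time, the measured TCP pose, the force and the opening at its end, in the units of the state.
- state(): the state, without advancing time (a new reading comes with each control period).
- get_image(name): name is "scene" or "side" or "wrist"; returns (picture, depth): 400x640x3 uint8, red, green, blue; 400x640 float32, m along the optical axis (not along the pixel's ray), 0 where there is no reading.
- camera_info(name): a dict with "camera_matrix" (3x3 intrinsics, pixels), "dist_coeffs" ([k1, k2, p1, p2, k3] as OpenCV has them; the pictures are not rectified), "pose" (4x4, takes a point from camera to world coordinates). Camera axes: x right, y up, looking along -z (the intrinsics and any distortion apply to the point x, -y, -z); pixel columns grow to the right and rows downward; lengths in m; the calibration is good to about 2 mm. A picture is of the moment at which its call begins: read the wrist's pose just before it. camera_info takes no time and is no camera call; for the wrist camera it gives the pose at the moment of the call.
- finish_job(): hands the job in, once; it reports no verdict.
The state is a dict: "clock": time; "joints": joint angles; "joint_vel": joint speeds; "effort": joint torques, N m; "position": TCP position; "tcp_rot": TCP orientation; "contact_force": force on the tool from outside, world axes, zero at the start; "ft_torque": the same for the moment, N m; "gripper_width": finger opening in m.
Only numpy, scipy, OpenCV 4.12 (cv2) and the standard library are available. Lean on these libraries where they do the work, as an engineer would, in place of code of your own. Each camera call takes 0.05 s, during which the arm holds its last target.

## Task

The strip in the kerfing jig has to move on to its next saw cut: push the jig's hand wheel round by its upright handle through exactly one full turn, clockwise as seen from above, so that the handle comes back to where it started. Push steadily and lightly with the fingers against the side of the handle, without gripping it or flicking the wheel round, and leave the tools lying about where they are. When the turn is complete, take the hand away from everything.

Things in the scene. Friction and masses are not known exactly. Their poses are not given: they have to be found in the camera images.
- wheel (a joint): turning angle of the hand wheel about its upright axis, rad; grows clockwise seen from above; it starts anywhere between -2.8 and 2.8 and has no stop within one turn. The wheel is stiff (about 2.2 N at the handle), stays where it is left and feeds the strip carriage 9 mm per turn
- wheel_axis (a point): point on the wheel's upright axis at the height of the top of the rim (92 mm above the bench); fixed during a run. The wheel lies level on top of a grey gearbox at one end of the jig: dark steel, 164 mm over its rim, rim bar 14 mm thick, two thin spokes and one broad spoke that ends under the handle; hub top 5 mm above the rim's top
- handle_mid (a point): middle of the wheel's handle, 123 mm above the bench and 75 mm from the wheel's axis; moves round with the wheel. The handle is an upright wooden grip that spins easily on its own pin, 25 mm thick at its middle and slimmer at its ends, and reaches from the rim's top (92 mm above the bench) to 155 mm above the bench
- crank_handle: the same handle; origin on its own upright axis at the middle of the rim bar, 38 mm below handle_mid
- jig: the kerfing jig, fixed to the bench: plywood base 130x330x15 mm, origin at the bench surface below the wheel's axis, base from +70 mm to -260 mm along its y axis; the strip carriage with slotted wooden saw guide posts (85 mm high) lies towards -y, centred about 150 mm from the wheel's axis
- sanding_block: cork sanding block, 46x90x27 mm, lying loose; origin at the centre of its underside; to be left alone
- finger_plane: small brass finger plane, 29x60x31 mm, standing loose on its sole; origin at the centre of its underside; to be left alone
- spool_clamp_a: turned wooden spool clamp with wing nut, 35 mm across, 68 mm tall, standing loose; origin at the centre of its underside; to be left alone
- spool_clamp_b: a second such spool clamp, 35 mm across, 68 mm tall, standing loose behind the jig; origin at the centre of its underside; to be left alone
- gouge: carving gouge, 36x274x36 mm, lying loose; origin at the centre of its underside; to be left alone
- try_square: try square with a dark wooden stock and a steel blade, 172x118x17 mm, lying loose behind the jig; origin at the centre of its underside; to be left alone
- tin_of_pins: open brass tin, 65 mm across, 28 mm high, loose; origin at the centre of its underside; to be left alone

How it is judged:
By the outcome, as a careful person would: the job done as asked, in the order asked, and still so for the second after the job is handed in, with the robot touching nothing.
It also fails if it takes over 61 s, if anything falls off the work surface, if the arm or the gripper's body presses on something with over 40 N, if the wrist force passes 120 N, or if a joint passes its speed limit or range.

## Working session

There is one attempt and no reset: what is moved stays moved. The work goes in short steps, Python scripts to look and compute and a shell command to move; the robot and the scene stay as the last step left them, time stands still between calls to the robot, and variables do not carry over. Pictures are saved under pics/ and viewed, and the job is handed in when it is done.

```bash
ls; mkdir -p pics
python3 - <<'E'
from cell import *
import cv2
s=state();print(s)
for n in ["scene","side","wrist"]:
    i=camera_info(n);print(n,i)
    p,d=get_image(n);cv2.imwrite(f"pics/{n}0.png",p[:,:,::-1])
    import numpy as np;np.savez(f"pics/{n}0.npz",p=p,d=d,K=i["camera_matrix"],D=i["dist_coeffs"],T=i["pose"])
E
```

```text
pics
{'clock': 0.0, 'joints': array([-1.26412398e+00,  3.59509357e-01,  1.51142993e+00,  2.28891178e-05,
        1.27245704e+00, -1.15094476e-01]), 'joint_vel': array([-7.03761241e-04,  9.37315516e-04, -9.59729163e-04, -2.19072590e-05,
        1.77976214e-04,  5.61740537e-04]), 'effort': array([ 1.86590070e-03, -5.15374804e+01, -2.70725584e+01,  6.77752797e-02,
        3.48073547e-02, -1.17794239e-04]), 'position': array([ 0.24542205, -0.54676967,  0.22180793]), 'tcp_rot': array([-8.98745666e-04,  9.77846686e-01,  2.09320438e-01, -7.53678352e-05]), 'contact_force': array([-0.15747034,  0.19410905, -0.77159499]), 'ft_torque': array([-0.01703457, -0.03016662, -0.03222807]), 'gripper_width': 0.08751133276397846}
scene {'camera_matrix': array([[425.25067742,   0.        , 321.08040844],
       [  0.        , 425.25067742, 192.41207254],
       [  0.        ,   0.        ,   1.        ]]), 'dist_coeffs': array([-0.07692305,  0.        ,  0.        ,  0.        ,  0.        ]), 'pose': array([[-0.63950221,  0.57077517, -0.51502682,  0.02382552],
       [-0.76872844, -0.46632431,  0.4377193
[... 483 characters left out ...]
 [ 0.27867418,  0.62807916, -0.72653787, -0.89372276],
       [-0.00325808,  0.75712026,  0.65326741,  0.9591607 ],
       [ 0.        ,  0.        ,  0.        ,  1.        ]])}
wrist {'camera_matrix': array([[331.27937754,   0.        , 320.36337097],
       [  0.        , 331.27937754, 197.35393351],
       [  0.        ,   0.        ,   1.        ]]), 'dist_coeffs': array([-0.05097157,  0.        ,  0.        ,  0.        ,  0.        ]), 'pose': array([[ 0.41044144,  0.8805398 ,  0.23703898,  0.31020242],
       [-0.91188577,  0.39675022,  0.1051361 , -0.51773259],
       [-0.00146875, -0.25930469,  0.96579445,  0.38402408],
       [ 0.        ,  0.        ,  0.        ,  1.        ]])}
```

View pics/scene0.png

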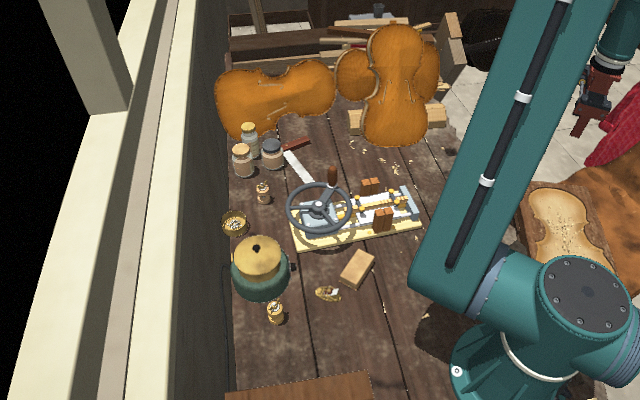

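View pics/side0.png

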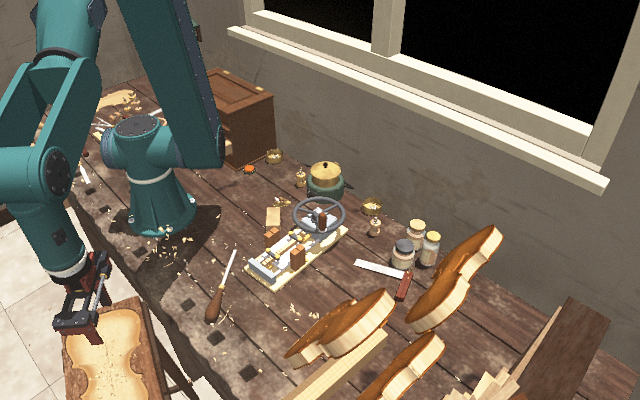

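View pics/wrist0.png

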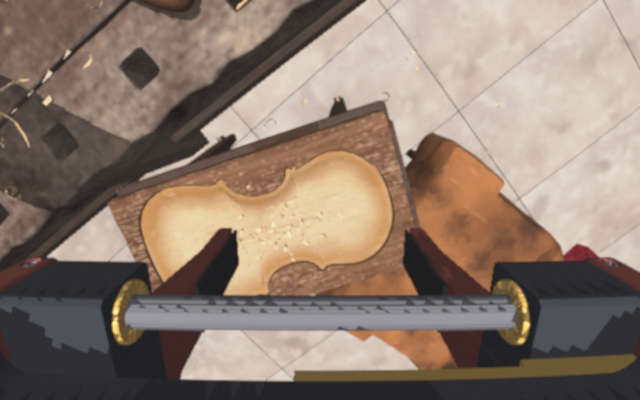

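```bash
cat > h.py <<'E'
import numpy as np,cv2
from scipy.optimize import least_squares
def cloud(f,box):
    z=np.load(f);u0,u1,v0,v1=box
    vv,uu=np.mgrid[v0:v1,u0:u1];d=z['d'][v0:v1,u0:u1]
    n=cv2.undistortPoints(np.stack([uu,vv],-1).reshape(-1,1,2).astype(float),z['K'],z['D']).reshape(-1,2)
    d=d.reshape(-1);P=np.c_[n[:,0]*d,-n[:,1]*d,-d]
    W=P@z['T'][:3,:3].T+z['T'][:3,3]
    c=z['p'][v0:v1,u0:u1].reshape(-1,3).astype(float);k=d>0
    return W[k],c[k],np.c_[uu.ravel(),vv.ravel()][k]
E
cat > fit.py <<'E'
from h import *
import sys
for f,box in [(sys.argv[1],(270,370,150,250)),(sys.argv[2],(280,360,185,245))]:
    W,c,uv=cloud(f,box)
    m=(W[:,2]>.08)&(W[:,2]<.105)
    dark=(c.max(1)<130)&(c.max(1)-c.min(1)<40)
    R=W[m&dark];
    # annulus fit robust: distance residual to ring r=.075
    x0=np.median(R[:,:2],0)
    r=least_squares(lambda q:np.hypot(R[:,0]-q[0],R[:,1]-q[1])-.075,x0,loss='cauchy',f_scale=.004)
    rr=np.hypot(R[:,0]-r.x[0],R[:,1]-r.x[1])
    print(f,'axis',r.x,len(R),np.percentile(rr,[5,25,50,75,95]),'z',np.percentile(R[np.abs(rr-.075)<.01,2],[10,50,90]))
    d=np.hypot(W[:,0]-r.x[0],W[:,1]-r.x[1])
    h=W[(W[:,2]>.108)&(W[:,2]<.165)&(d<.11)&(d>.04)]
    print('handle n',len(h),h.mean(0),h.min(0),h.max(0), 'ang',np.degrees(np.arctan2(h[:,1].mean()-r.x[1],h[:,0].mean()-r.x[0])))
E
python3 fit.py pics/scene0.npz pics/side0.npz
python3 - <<'E'
import cv2
for n,b in [("scene",(200,460,120,340)),("side",(180,460,120,340))]:
    p=cv2.imread(f"pics/{n}0.png")[b[2]:b[3],b[0]:b[1]];cv2.imwrite(f"pics/{n}0c.png",cv2.resize(p,None,fx=2.7,fy=2.7,interpolation=2))
E
```

```text
pics/scene0.npz axis [0.53577159 0.0542778 ] 1269 [0.01419385 0.05797952 0.07217008 0.07603734 0.07957991] z [0.08599887 0.09059252 0.09327999]
handle n 163 [ 0.56345632 -0.01276828  0.13499504] [ 0.5552208  -0.02646566  0.10839874] [ 0.57600398 -0.00371545  0.15632249] ang -67.56324366292941
pics/side0.npz axis [0.54087661 0.04498566] 412 [0.02594123 0.06900532 0.07433398 0.07667615 0.08159082] z [0.08396604 0.08852002 0.09298276]
handle n 127 [ 0.57109395 -0.02434957  0.13485931] [ 0.55619959 -0.03386544  0.10824695] [ 0.58211541 -0.00973822  0.15778262] ang -66.45170257796032
```

View pics/scene0c.png

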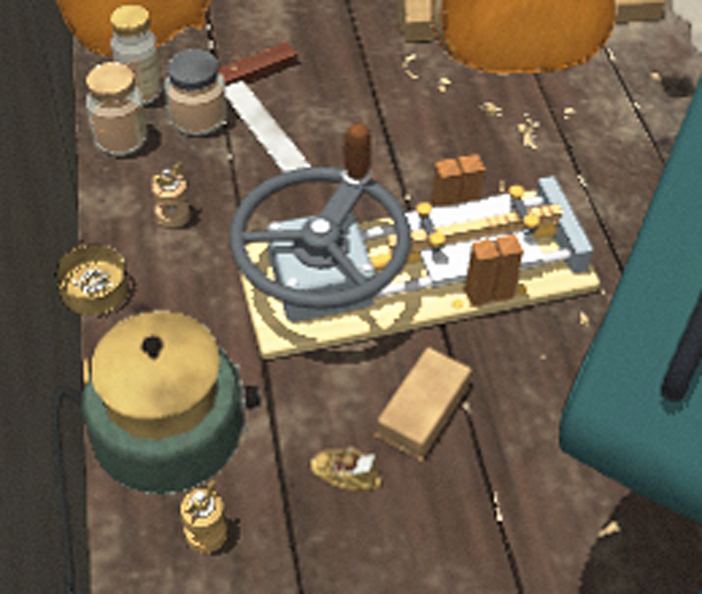

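View pics/side0c.png

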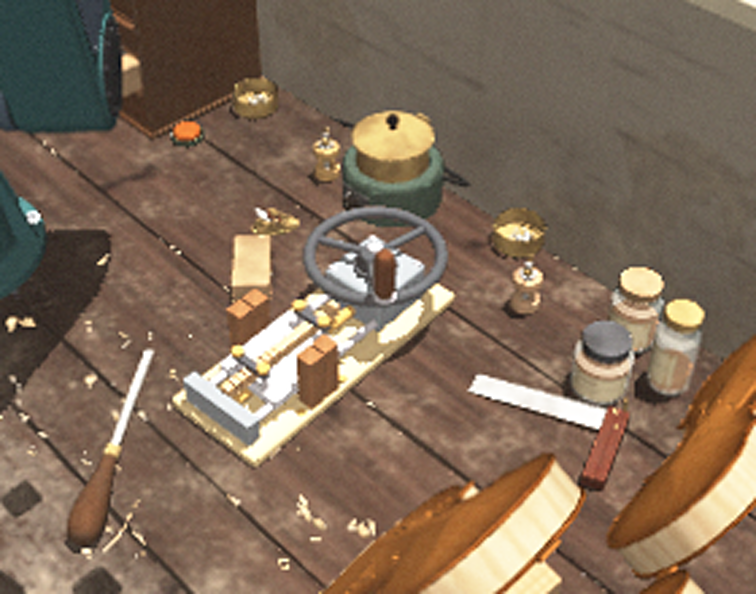

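Run:
```python
from h import *
# height map around the wheel in rings: max height of stuff above .1, combined
W=np.vstack([cloud("pics/scene0.npz",(200,460,100,400))[0],cloud("pics/side0.npz",(180,460,130,350))[0]])
k=(W[:,0]>.2)&(W[:,0]<.95)&(W[:,1]>-.4)&(W[:,1]<.35);W=W[k]
H,xe,ye=np.histogram2d(W[:,0],W[:,1],bins=[np.arange(.24,.9,.02),np.arange(-.36,.32,.02)])
M=np.zeros_like(H)
ix=np.digitize(W[:,0],xe)-1;iy=np.digitize(W[:,1],ye)-1
for a,b,z in zip(ix,iy,W[:,2]):
    if a<M.shape[0] and b<M.shape[1]: M[a,b]=max(M[a,b],z)
print('cols y',np.round(ye[:-1][::-1]*100).astype(int))
for i in range(M.shape[0]): print('%.2f'%xe[i],' '.join('%3d'%(1000*v) for v in M[i][::-1]))
```

```text
cols y [ 28  26  24  22  20  18  16  14  12  10   8   6   4   2   0  -2  -4  -6
  -8 -10 -12 -14 -16 -18 -20 -22 -24 -26 -28 -30 -32 -34 -36]
0.24   7   4   4   6   4   5   4   4   6   4   4 275 321 345 358 371 386 388   2   3   2   2   1   5   5   4   4   3   6   2   3   3   0
0.26   5   4   4   4   5   5   4   4   5   5   4   5   5   4   4   3 379   4   5   2   3   2   5   2   4   4   3   4  24   4   0   3   3
0.28   4   4   5   5   4   4   5   3   3   7   3   4   4   4   5   4   4   3   3  24  21   3   4  36   3   4   4   3   2   3   3   4   3
0.30   5   6   4   3   4   4   5   5   5   4   5   4   3   6   4   4   4   4  12   3   8   8   8   3   2   5   6   7   3   3   5   4   5
0.32   4   4   5   4   3   5   5   5   5   4   5   5   4   5   4   7   3   4   5   4   6   8  11  10   9  16  20  22  22  24  28  28   3
0.34   5   5   6   5   4   7  17  34   7  29  29  31  25   4   4   4   4   7   3   5  12   4   3   2   2   4  21  24  28  30  36  38  36
0.36   4   4   5   3   5   4  25  31  16  30  33  31  33  30  30   3   4   3   3   4   2  15  18  13   3   5   5   4   5  27  34  36  36
[... 2725 characters left out ...]
 63  64 276 291
0.78 322   0 312 320   0   0   2   4   4   6   3   3   3  77  80  80  79  11  10   3   4   4   4   5   4   4   4   3  62  63  62 276 304
0.80 304   0   0 329 326   0   0   4   2  90  92  92  50  80  80  79  79  14  16  19  21  20  21   4   4   3   4   5   5  61  58   0 275
0.82  52   0   0 329 339   0   0   0   3  92  93  92  88  77  79  79  76  22  21  22  21  20  20   4   5   5  69   3   5   6   6   0  53
0.84 147   0   0   0 346 349   0   0   2  91  92  92  62  78  58  48  19  19  17  19  15   3   4  61  67  86  93 103 108 119   4  55  55
0.86 189   4   6   5 202 359   5   5 327 385 434 485 487 221 257 313 374 388 389   4   4   3  74  96 108 129 133 136 146 152  97 131 153
```

```bash
cat > ax.py <<'E'
from h import *
import sys
from scipy.spatial.transform import Rotation
out={}
for n,box in [("scene",(270,370,165,250)),("side",(280,360,185,245))]:
    z=np.load(f"pics/{n}0.npz")
    p=cv2.cvtColor(z['p'],cv2.COLOR_RGB2GRAY).astype(float)
    T=np.linalg.inv(z['T'])
    def proj(X):
        P=X@T[:3,:3].T+T[:3,3];q=np.c_[P[:,0],-P[:,1],-P[:,2]]
        return cv2.projectPoints(q,np.zeros(3),np.zeros(3),z['K'],z['D'])[0].reshape(-1,2)
    t=np.linspace(0,2*np.pi,240,endpoint=False)
    # score: mean darkness of ring r=.07-.08 vs bands outside
    g=cv2.GaussianBlur(p,(0,0),0.8)
    def ring(c,r,h):
        X=np.c_[c[0]+r*np.cos(t),c[1]+r*np.sin(t),np.full(240,h)]
        uv=proj(X).astype(np.float32)
        return cv2.remap(g.astype(np.float32),uv[:,:1],uv[:,1:],1).ravel()
    # depth based: ring points must have depth of the rim
    d=z['d'].astype(np.float32)
    def cost(c):
        X=np.c_[c[0]+.075*np.cos(t),c[1]+.075*np.sin(t),np.full(240,.092)]
        uv=proj(X).astype(np.float32);dd=-(X@T[:3,:3].T+T[:3,3])[:,2]
        m=cv2.remap(d,uv[:,:1],uv[:,1:],0).ravel()
        return np.mean(np.minimum(np.abs(m-dd),.02))
    best=min((cost((x,y)),x,y) for x in np.arange(.52,.56,.001) for y in np.arange(.03,.07,.001))
    L=[(cost((x,y)),x,y) for x in np.arange(.52,.56,.001) for y in np.arange(.03,.07,.001)]
    L.sort();A=np.array(L[:15]);print(n,best,A[:,1:].mean(0))
    c=A[:,1:].mean(0);im=cv2.cvtColor(z['p'],cv2.COLOR_RGB2BGR);S=6;u0,u1,v0,v1=box
    im=cv2.resize(im[v0:v1,u0:u1],None,fx=S,fy=S,interpolation=0)
    for r in (.068,.082):
        X=np.c_[c[0]+r*np.cos(t),c[1]+r*np.sin(t),np.full(240,.0885)]
        for q in proj(X): cv2.circle(im,(int((q[0]-u0+.5)*S),int((q[1]-v0+.5)*S)),1,(0,0,255),-1)
    cv2.imwrite(f"pics/ov_{n}.png",im)
E
python3 ax.py
```

```text
scene (np.float64(0.0017655380629340819), np.float64(0.537), np.float64(0.05200000000000002)) [0.53646667 0.05253333]
side (np.float64(0.002224275171883902), np.float64(0.542), np.float64(0.047000000000000014)) [0.54113333 0.04666667]
```

```bash
cat > d.py <<'E'
from cell import *
import numpy as np,sys
from scipy.spatial.transform import Rotation as R
def go(x,y,z,yaw):
    s=state();q=s['tcp_rot'];r=R.from_quat([q[1],q[2],q[3],q[0]]);M=r.as_matrix()
    cy=np.degrees(np.arctan2(M[1,0],M[0,0]))
    d=M.T@(np.array([x,y,z])-s['position'])
    print('t',round(s['clock'],2),'pos',np.round(s['position'],4),'yaw',round(cy,1),'q',np.round(s['joints'],2),'tilt',np.round(M[:,2],3))
    print('slide',np.round(d,4),'roll',round((cy-yaw+180)%360-180,1),'F',np.round(s['contact_force'],2),'w',round(s['gripper_width'],4))
if __name__=="__main__": go(*map(float,sys.argv[1:5]))
E
python3 -m crank '[{"slide":[0.0277,-0.0174,-0.008],"roll":-9},{"slide":[0.0554,-0.0348,-0.016],"roll":-18},{"slide":[0.0831,-0.0522,-0.024],"roll":-27},{"slide":[0.1108,-0.0696,-0.032],"roll":-36},{"slide":[0.1385,-0.087,-0.04],"roll":-45},{"slide":[0.1662,-0.1044,-0.04],"roll":-54},{"slide":[0.1939,-0.1218,-0.04],"roll":-63},{"slide":[0.2216,-0.1392,-0.04],"roll":-72},{"slide":[0.2493,-0.1566,-0.04],"roll":-81},{"slide":[0.277,-0.174,-0.04],"roll":-90}]' 0
python3 d.py .609 -.0026 .24 -157.5
```

```text
clock: 1.4
position: [0.4274, -0.2742, 0.2624]
tcp_rot: [-0.0, 0.541, 0.841, 0.0]
contact_force: [0.2, 0.5, 0.2]
gripper_width: 0.0007
t 1.4 pos [ 0.4274 -0.2742  0.2624] yaw 114.5 q [-0.71  0.19  1.65  0.    1.3  -1.13] tilt [-0.  0. -1.]
slide [0.172  0.2777 0.0225] roll -88.0 F [0.23 0.53 0.23] w 0.0007
```

```bash
python3 -m crank '[{"slide":[0.0172,0.0278,0],"roll":-9},{"slide":[0.0344,0.0556,0],"roll":-18},{"slide":[0.0516,0.0834,0],"roll":-27},{"slide":[0.0688,0.1112,0],"roll":-36},{"slide":[0.086,0.139,0],"roll":-45},{"slide":[0.1032,0.1668,0],"roll":-54},{"slide":[0.1204,0.1946,0],"roll":-63},{"slide":[0.1376,0.2224,0.005],"roll":-72},{"slide":[0.1548,0.2502,0.015],"roll":-80},{"slide":[0.172,0.2778,0.022],"roll":-88}]'
python3 - <<'E'
from cell import *
import cv2
for n in ["scene","side","wrist"]:
    p,d=get_image(n);cv2.imwrite(f"pics/{n}1.png",p[:,:,::-1])
a=cv2.imread("pics/scene1.png")[100:300,200:460];b=cv2.imread("pics/side1.png")[100:300,200:460]
cv2.imwrite("pics/c1.png",cv2.resize(np.hstack([a,b]) if 'np' in globals() else cv2.hconcat([a,b]),None,fx=1.5,fy=1.5))
E
python3 d.py .609 -.0026 .107 -157.5
```

```text
clock: 2.65
position: [0.6103, -0.0036, 0.2399]
tcp_rot: [-0.0, -0.195, 0.981, 0.0]
contact_force: [-0.3, -0.1, -0.2]
gripper_width: 0.0006
t 2.8 pos [ 0.6101 -0.0036  0.2397] yaw -157.8 q [-0.12  0.36  1.46 -0.    1.32 -2.08] tilt [-0.002  0.    -1.   ]
slide [0.0004 0.0012 0.1327] roll -0.3 F [-0.62 -0.52 -0.23] w 0.0004
```

View pics/c1.png

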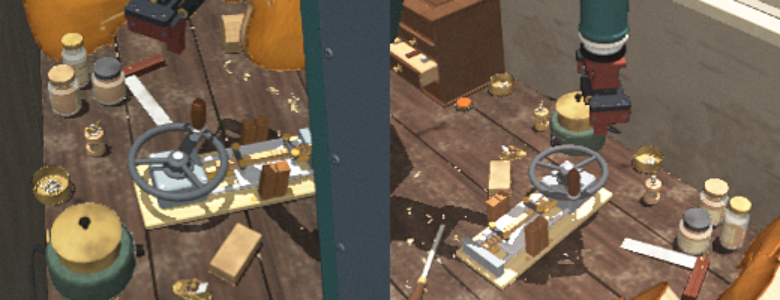

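View pics/wrist1.png

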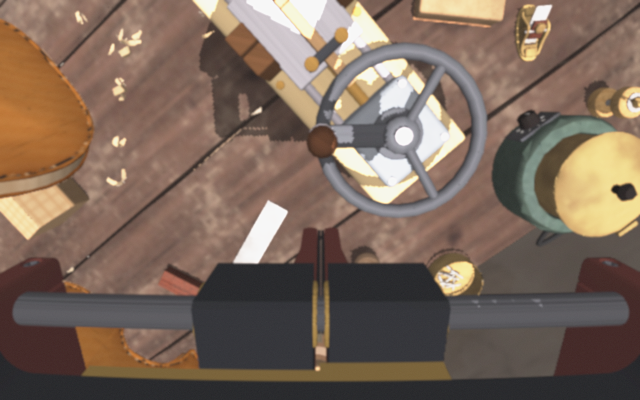

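Run:
```python
from cell import *
import cv2,numpy as np
i=camera_info("wrist");K=i["camera_matrix"];D=i["dist_coeffs"];T=i["pose"]
def at(u,v,h):
    n=cv2.undistortPoints(np.array([[[u,v]]],float),K,D).ravel();r=T[:3,:3]@np.array([n[0],-n[1],-1]);o=T[:3,3]
    return o+r*(h-o[2])/r[2]
a=at(403,136,.097);h=at(321,141,.155);v=h-a
# rim: left318 right488 at row~130; top 43 bottom 217
print(a,h,np.hypot(v[0],v[1]),np.degrees(np.arctan2(v[1],v[0])))
```

```text
[0.53810529 0.04895959 0.097     ] [ 0.56576977 -0.02074119  0.155     ] 0.07499015029060038 -68.35169712160454
```

```bash
python3 -m crank '[{"slide":[0,0,0.025],"roll":0},{"slide":[0,0,0.05],"roll":0},{"slide":[0,0,0.075],"roll":0},{"slide":[0,0,0.1],"roll":0},{"slide":[0,0,0.12],"roll":0},{"slide":[0,0,0.132],"roll":0},{"slide":[0.008,0.001,0.132],"roll":0},{"slide":[0.015,0.001,0.132],"roll":0},{"slide":[0.019,0.001,0.132],"roll":0},{"slide":[0.022,0.001,0.132],"roll":0}]'
python3 - <<'E'
from cell import *
import cv2
for n in ["side","wrist"]:
    p,d=get_image(n);cv2.imwrite(f"pics/{n}2.png",p[:,:,::-1])
a=cv2.imread("pics/side2.png")[130:260,240:400];a=cv2.resize(a,None,fx=4,fy=4);cv2.imwrite("pics/side2c.png",a)
E
python3 d.py .5869 -.0122 .107 -158
```

```text
clock: 4.05
position: [0.5904, -0.0121, 0.1096]
tcp_rot: [0.001, -0.192, 0.981, -0.0]
contact_force: [2.6, 0.7, -0.0]
gripper_width: 0.0004
t 4.15 pos [ 0.5901 -0.0121  0.1094] yaw -157.8 q [-0.14  0.47  1.65  0.    1.02 -2.1 ] tilt [ 0.002 -0.    -1.   ]
slide [0.003  0.0011 0.0024] roll 0.2 F [ 0.78 -0.09  0.97] w 0.0002
```

View pics/side2c.png

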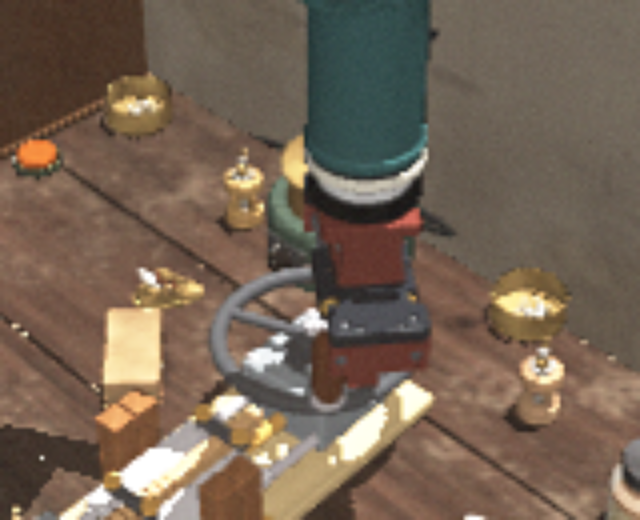

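View pics/wrist2.png

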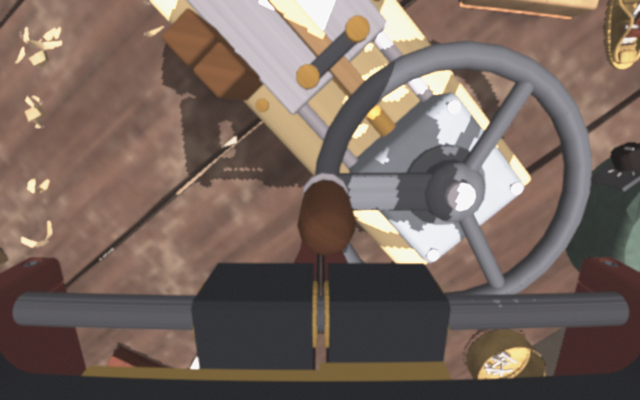

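Run:
```python
import numpy as np
for a in range(4,41,4):
    t=np.radians(a);x=.025*(1-np.cos(t))+.075*np.sin(t);y=.075*(1-np.cos(t))-.025*np.sin(t)
    print('{"slide":[%.4f,%.4f,0],"roll":%d}'%(x,y,a),end=',')
```

```text
{"slide":[0.0053,-0.0016,0],"roll":4},{"slide":[0.0107,-0.0027,0],"roll":8},{"slide":[0.0161,-0.0036,0],"roll":12},{"slide":[0.0216,-0.0040,0],"roll":16},{"slide":[0.0272,-0.0040,0],"roll":20},{"slide":[0.0327,-0.0037,0],"roll":24},{"slide":[0.0381,-0.0030,0],"roll":28},{"slide":[0.0435,-0.0019,0],"roll":32},{"slide":[0.0489,-0.0004,0],"roll":36},{"slide":[0.0541,0.0015,0],"roll":40},
```

```bash
cat > ck.py <<'E'
from cell import *
import numpy as np,sys
from scipy.spatial.transform import Rotation as R
s=state();q=s['tcp_rot'];M=R.from_quat([q[1],q[2],q[3],q[0]]).as_matrix()
d=M.T@(np.array([.538,.049,.107])-s['position'])
yaw=np.degrees(np.arctan2(M[1,0],M[0,0]))
print('axis in tool (mm)',np.round(d*1000,1),'yaw',round(yaw,1),'F tool',np.round(M.T@s['contact_force'],2),'q',np.round(s['joints'],2),'t',round(s['clock'],2))
E
python3 ck.py
python3 -m crank '[{"slide":[0.0053,-0.0016,0],"roll":4},{"slide":[0.0107,-0.0027,0],"roll":8},{"slide":[0.0161,-0.0036,0],"roll":12},{"slide":[0.0216,-0.0040,0],"roll":16},{"slide":[0.0272,-0.0040,0],"roll":20},{"slide":[0.0327,-0.0037,0],"roll":24},{"slide":[0.0381,-0.0030,0],"roll":28},{"slide":[0.0435,-0.0019,0],"roll":32},{"slide":[0.0489,-0.0004,0],"roll":36},{"slide":[0.0541,0.0015,0],"roll":40}]'; python3 ck.py
python3 - <<'E'
from cell import *
import cv2
p,d=get_image("wrist");cv2.imwrite("pics/wrist3.png",p[:,:,::-1])
E
```

```text
axis in tool (mm) [25.2 76.2  2.3] yaw -157.8 F tool [-0.69 -0.38 -0.97] q [-0.14  0.47  1.65  0.    1.02 -2.1 ] t 4.15
clock: 5.4
position: [0.54, -0.0314, 0.1093]
tcp_rot: [0.001, 0.156, 0.988, -0.0]
contact_force: [2.4, -1.9, 1.6]
gripper_width: 0.0007
axis in tool (mm) [26.7 75.8  2.2] yaw 162.0 F tool [-2.89 -1.1  -1.63] q [-0.19  0.41  1.77 -0.    0.97 -1.44] t 5.4
```

View pics/wrist3.png

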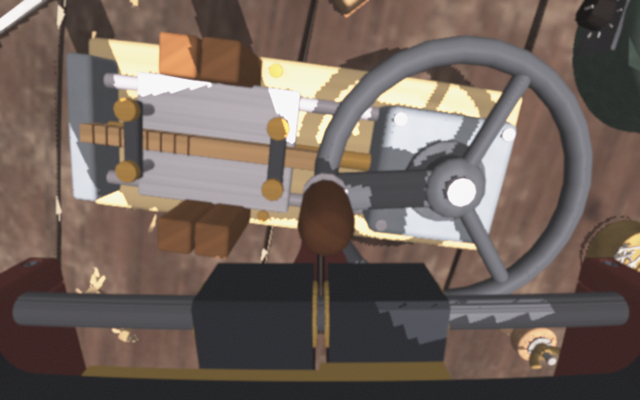

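```bash
python3 -m crank '[{"slide":[0.0053,-0.0016,0],"roll":4},{"slide":[0.0107,-0.0027,0],"roll":8},{"slide":[0.0161,-0.0036,0],"roll":12},{"slide":[0.0216,-0.0040,0],"roll":16},{"slide":[0.0272,-0.0040,0],"roll":20},{"slide":[0.0327,-0.0037,0],"roll":24},{"slide":[0.0381,-0.0030,0],"roll":28},{"slide":[0.0435,-0.0019,0],"roll":32},{"slide":[0.0489,-0.0004,0],"roll":36},{"slide":[0.0541,0.0015,0],"roll":40}]'; python3 ck.py
```

```text
clock: 6.7
position: [0.4885, -0.0134, 0.1091]
tcp_rot: [0.001, 0.484, 0.875, -0.0]
contact_force: [1.5, -1.7, 1.9]
gripper_width: 0.0002
axis in tool (mm) [26.5 75.1  2.1] yaw 122.1 F tool [-2.23  0.36 -1.88] q [-0.17  0.34  1.88 -0.    0.92 -0.73] t 6.7
```

```bash
python3 -m crank '[{"slide":[0.0053,-0.0016,0],"roll":4},{"slide":[0.0107,-0.0027,0],"roll":8},{"slide":[0.0161,-0.0036,0],"roll":12},{"slide":[0.0216,-0.0040,0],"roll":16},{"slide":[0.0272,-0.0040,0],"roll":20},{"slide":[0.0327,-0.0037,0],"roll":24},{"slide":[0.0381,-0.0030,0],"roll":28},{"slide":[0.0435,-0.0019,0],"roll":32},{"slide":[0.0489,-0.0004,0],"roll":36},{"slide":[0.0541,0.0015,0],"roll":40}]'; python3 ck.py
```

```text
clock: 7.95
position: [0.4601, 0.0334, 0.1089]
tcp_rot: [0.0, 0.754, 0.657, -0.0]
contact_force: [-0.3, -2.1, 1.6]
gripper_width: 0.0005
axis in tool (mm) [26.2 75.   1.8] yaw 82.1 F tool [-2.09 -0.05 -1.56] q [-0.08  0.31  1.93 -0.    0.9   0.06] t 7.95
```

```bash
python3 -m crank '[{"slide":[0.0053,-0.0016,0],"roll":4},{"slide":[0.0107,-0.0027,0],"roll":8},{"slide":[0.0161,-0.0036,0],"roll":12},{"slide":[0.0216,-0.0040,0],"roll":16},{"slide":[0.0272,-0.0040,0],"roll":20},{"slide":[0.0327,-0.0037,0],"roll":24},{"slide":[0.0381,-0.0030,0],"roll":28},{"slide":[0.0435,-0.0019,0],"roll":32},{"slide":[0.0489,-0.0004,0],"roll":36},{"slide":[0.0541,0.0015,0],"roll":40}]'; python3 ck.py
python3 - <<'E'
from cell import *
import cv2
p,d=get_image("wrist");cv2.imwrite("pics/wrist4.png",p[:,:,::-1])
p,d=get_image("scene");cv2.imwrite("pics/scene4.png",p[:,:,::-1])
E
```

```text
clock: 9.2
position: [0.4676, 0.087, 0.1085]
tcp_rot: [-0.0, 0.933, 0.359, -0.001]
contact_force: [-1.5, -1.5, 2.2]
gripper_width: 0.0005
axis in tool (mm) [26.7 75.4  1.3] yaw 42.1 F tool [-2.11  0.08 -2.22] q [ 0.04  0.33  1.9  -0.    0.91  0.87] t 9.2
```

View pics/wrist4.png

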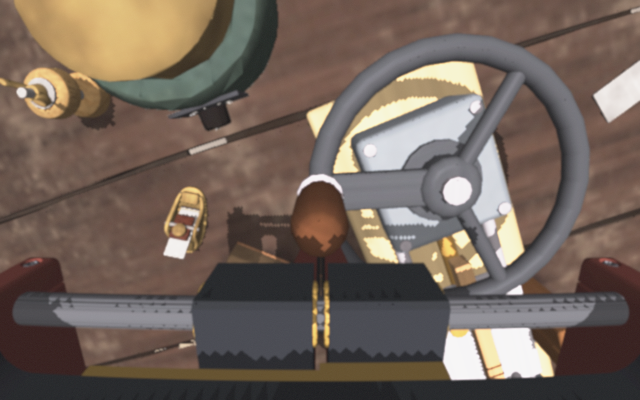

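View pics/scene4.png

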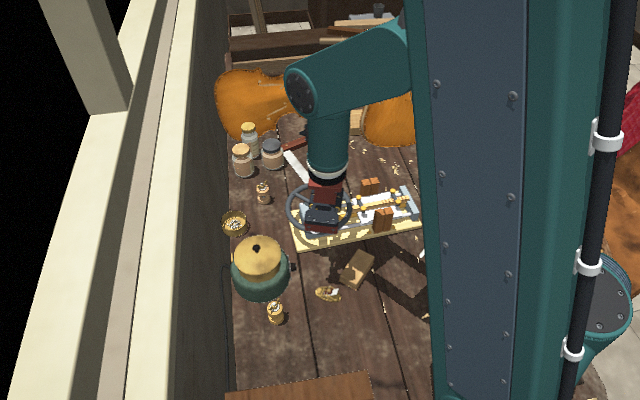

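```bash
python3 -m crank '[{"slide":[0.0053,-0.0016,0],"roll":4},{"slide":[0.0107,-0.0027,0],"roll":8},{"slide":[0.0161,-0.0036,0],"roll":12},{"slide":[0.0216,-0.0040,0],"roll":16},{"slide":[0.0272,-0.0040,0],"roll":20},{"slide":[0.0327,-0.0037,0],"roll":24},{"slide":[0.0381,-0.0030,0],"roll":28},{"slide":[0.0435,-0.0019,0],"roll":32},{"slide":[0.0489,-0.0004,0],"roll":36},{"slide":[0.0541,0.0015,0],"roll":40}]'; python3 ck.py
```

```text
clock: 10.55
position: [0.509, 0.1222, 0.1084]
tcp_rot: [-0.0, 1.0, 0.019, -0.001]
contact_force: [-2.4, -0.1, 0.8]
gripper_width: 0.0007
axis in tool (mm) [26.2 74.3  1.4] yaw 2.2 F tool [-2.45 -0.04 -0.84] q [0.1  0.39 1.8  0.   0.96 1.64] t 10.55
```

```bash
python3 -m crank '[{"slide":[0.0053,-0.0016,0],"roll":4},{"slide":[0.0107,-0.0027,0],"roll":8},{"slide":[0.0161,-0.0036,0],"roll":12},{"slide":[0.0216,-0.0040,0],"roll":16},{"slide":[0.0272,-0.0040,0],"roll":20},{"slide":[0.0327,-0.0037,0],"roll":24},{"slide":[0.0381,-0.0030,0],"roll":28},{"slide":[0.0435,-0.0019,0],"roll":32},{"slide":[0.0489,-0.0004,0],"roll":36},{"slide":[0.0541,0.0015,0],"roll":40}]'; python3 ck.py
```

```text
clock: 11.8
position: [0.5635, 0.123, 0.1085]
tcp_rot: [0.0, 0.946, -0.324, -0.001]
contact_force: [-1.7, 0.9, 2.0]
gripper_width: 0.0003
axis in tool (mm) [25.3 74.1  1.5] yaw -37.8 F tool [-1.92  0.32 -1.95] q [0.09 0.45 1.68 0.   1.01 2.33] t 11.8
```

```bash
python3 -m crank '[{"slide":[-0.01,0,0],"roll":0},{"slide":[-0.03,0,0],"roll":0},{"slide":[-0.04,0,-0.02],"roll":-8},{"slide":[-0.04,0,-0.04],"roll":-18},{"slide":[-0.04,0,-0.06],"roll":-28},{"slide":[-0.04,0,-0.07],"roll":-38},{"slide":[-0.04,0,-0.07],"roll":-48},{"slide":[-0.04,0,-0.07],"roll":-58},{"slide":[-0.04,0,-0.07],"roll":-68},{"slide":[-0.04,0,-0.07],"roll":-78}]'; 
python3 -m crank '[{"slide":[0,0,0],"roll":-10},{"slide":[0,0,0],"roll":-20},{"slide":[0,0,0],"roll":-30},{"slide":[0,0,0],"roll":-40},{"slide":[0,0,0],"roll":-50},{"slide":[0,0,0],"roll":-60},{"slide":[0,0,0],"roll":-70},{"slide":[0,0,0],"roll":-80},{"slide":[0,0,0],"roll":-90},{"slide":[0,0,0],"roll":-100}]'
python3 ck.py
```

```text
clock: 13.05
position: [0.5309, 0.1481, 0.1785]
tcp_rot: [-0.0, 0.938, 0.347, -0.0]
contact_force: [-0.0, -0.8, -0.0]
gripper_width: 0.0006
clock: 14.3
position: [0.5309, 0.1481, 0.1785]
tcp_rot: [-0.001, 0.337, 0.942, -0.0]
contact_force: [-0.3, -0.2, -0.9]
gripper_width: 0.0003
axis in tool (mm) [-68.4 -72.1  71.5] yaw 140.6 F tool [ 0.07 -0.31  0.88] q [ 0.15  0.33  1.67  0.    1.14 -0.74] t 14.3
```

```bash
python3 -m crank '[{"slide":[0,0.001,0.02],"roll":-2},{"slide":[0,0.002,0.04],"roll":-2},{"slide":[0,0.002,0.06],"roll":-2},{"slide":[0,0.002,0.07],"roll":-2},{"slide":[-0.01,0.002,0.07],"roll":-2},{"slide":[-0.02,0.002,0.07],"roll":-2},{"slide":[-0.03,0.002,0.07],"roll":-2},{"slide":[-0.036,0.002,0.07],"roll":-2},{"slide":[-0.04,0.002,0.07],"roll":-2},{"slide":[-0.042,0.002,0.07],"roll":-2}]'
python3 ck.py
python3 - <<'E'
from cell import *
import cv2
p,d=get_image("wrist");cv2.imwrite("pics/wrist5.png",p[:,:,::-1])
p,d=get_image("side");cv2.imwrite("pics/side5.png",p[:,:,::-1])
E
```

```text
clock: 15.55
position: [0.5659, 0.1221, 0.1087]
tcp_rot: [-0.001, 0.324, 0.946, 0.0]
contact_force: [-1.9, 1.9, 2.0]
gripper_width: 0.0006
axis in tool (mm) [-22.8 -74.8   1.7] yaw 142.1 F tool [ 2.64  0.32 -1.97] q [ 0.09  0.45  1.68  0.    1.01 -0.82] t 15.55
```

View pics/wrist5.png

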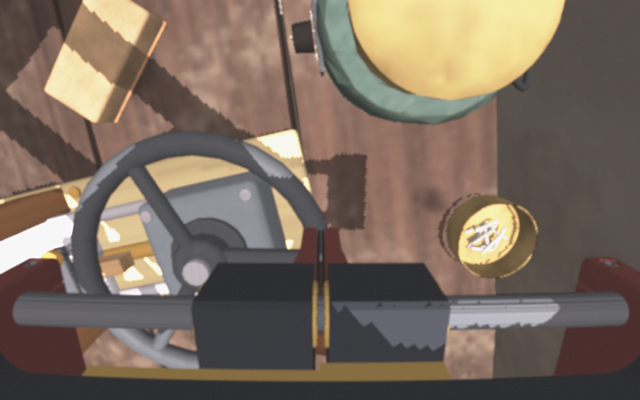

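View pics/side5.png

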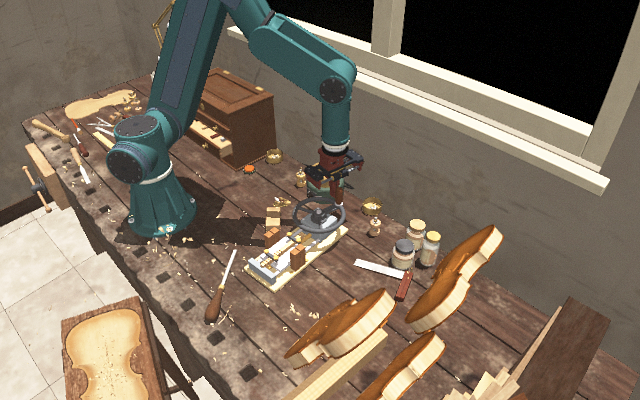

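```bash
python3 -m crank '[{"slide":[-0.0053,0.0016,0],"roll":4},{"slide":[-0.0107,0.0027,0],"roll":8},{"slide":[-0.0161,0.0036,0],"roll":12},{"slide":[-0.0216,0.0040,0],"roll":16},{"slide":[-0.0272,0.0040,0],"roll":20},{"slide":[-0.0327,0.0037,0],"roll":24},{"slide":[-0.0381,0.0030,0],"roll":28},{"slide":[-0.0435,0.0019,0],"roll":32},{"slide":[-0.0489,0.0004,0],"roll":36},{"slide":[-0.0541,-0.0015,0],"roll":40}]'; python3 ck.py
```

```text
clock: 16.9
position: [0.6075, 0.088, 0.1085]
tcp_rot: [-0.001, 0.629, 0.777, -0.0]
contact_force: [-1.8, 2.4, 1.3]
gripper_width: 0.0008
axis in tool (mm) [-23.6 -76.1   1.6] yaw 102.0 F tool [ 2.69 -1.31 -1.29] q [ 0.03  0.5   1.6   0.    1.05 -0.18] t 16.9
```

```bash
python3 -m crank '[{"slide":[-0.0053,0.0016,0],"roll":4},{"slide":[-0.0107,0.0027,0],"roll":8},{"slide":[-0.0161,0.0036,0],"roll":12},{"slide":[-0.0216,0.0040,0],"roll":16},{"slide":[-0.0272,0.0040,0],"roll":20},{"slide":[-0.0327,0.0037,0],"roll":24},{"slide":[-0.0381,0.0030,0],"roll":28},{"slide":[-0.0435,0.0019,0],"roll":32},{"slide":[-0.0489,0.0004,0],"roll":36},{"slide":[-0.0541,-0.0015,0],"roll":40}]'; python3 ck.py
```

```text
clock: 18.15
position: [0.6182, 0.0348, 0.1086]
tcp_rot: [-0.0, 0.857, 0.515, 0.001]
contact_force: [0.5, 1.8, -0.5]
gripper_width: 0.0005
axis in tool (mm) [-25.1 -77.5   1.6] yaw 62.0 F tool [ 1.84 -0.45  0.5 ] q [-0.06  0.5   1.59  0.    1.05  0.43] t 18.15
```

```bash
python3 -m crank '[{"slide":[-0.0053,0.0016,0],"roll":4},{"slide":[-0.0107,0.0027,0],"roll":8},{"slide":[-0.0161,0.0036,0],"roll":12},{"slide":[-0.0216,0.0040,0],"roll":16},{"slide":[-0.0272,0.0040,0],"roll":20},{"slide":[-0.0327,0.0037,0],"roll":24},{"slide":[-0.0381,0.0030,0],"roll":28}]'; python3 ck.py
python3 - <<'E'
from cell import *
import cv2
for n in ["scene","side"]:
    p,d=get_image(n);cv2.imwrite(f"pics/{n}6.png",p[:,:,::-1])
    a=cv2.imread(f"pics/{n}0.png")[150:260,270:380];b=cv2.imread(f"pics/{n}6.png")[150:260,270:380]
    cv2.imwrite(f"pics/cmp6{n}.png",cv2.resize(cv2.hconcat([a,b]),None,fx=3.6,fy=3.6,interpolation=0))
E
```

```text
clock: 19.02
position: [0.6034, -0.0005, 0.1086]
tcp_rot: [0.0, 0.956, 0.293, 0.001]
contact_force: [2.2, 1.6, -1.8]
gripper_width: 0.0005
axis in tool (mm) [-26.5 -77.6   1.6] yaw 34.0 F tool [ 2.7  -0.13  1.78] q [-0.12  0.48  1.62  0.    1.03  0.86] t 19.02
```

View pics/cmp6scene.png

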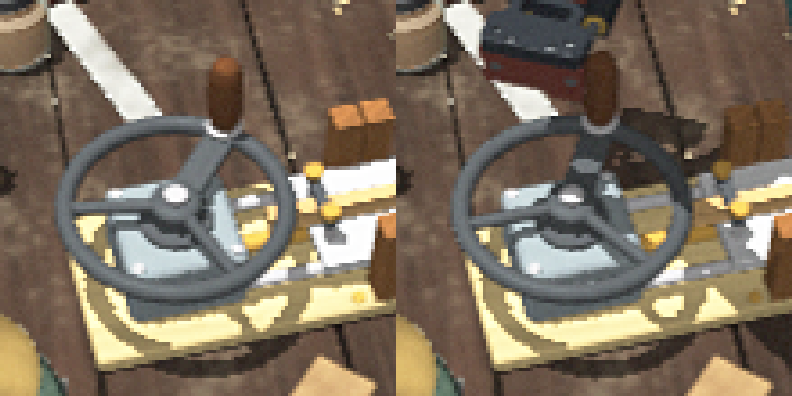

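View pics/cmp6side.png

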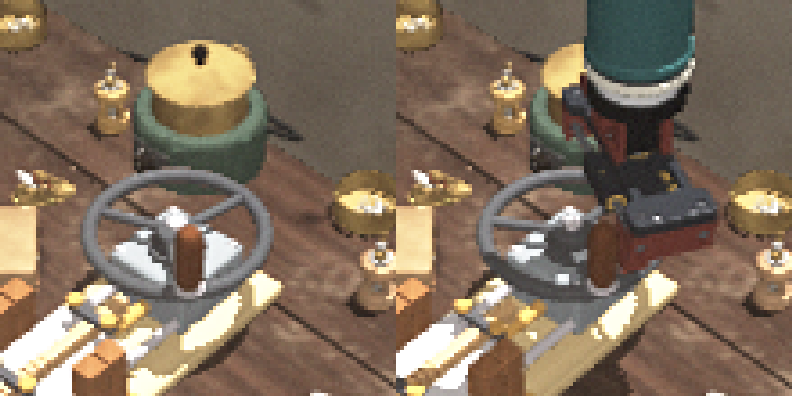

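```bash
cat > ang.py <<'E'
from h import *
import sys
# cylinder axis fit per camera; points of handle surface, mean-shift; reports angle about the camera's own fitted axis
AX={"scene":(.5365,.0525),"side":(.5411,.0467)}
def ang(n,f,phi):
    W,c,uv=cloud(f,(270,390,150,255)); a=np.array(AX[n])
    for _ in range(30):
        h=a+.075*np.array([np.cos(phi),np.sin(phi)])
        d=np.hypot(W[:,0]-h[0],W[:,1]-h[1])
        k=(W[:,2]>.110)&(W[:,2]<.152)&(d<.0145)
        P=W[k]
        # lsq for phi with handle radius profile ~ 11.5mm
        r=least_squares(lambda q:np.hypot(P[:,0]-a[0]-.075*np.cos(q[0]),P[:,1]-a[1]-.075*np.sin(q[0]))-.0115,[phi],loss='soft_l1',f_scale=.002)
        if abs(r.x[0]-phi)<1e-4: break
        phi=r.x[0]
    return np.degrees(phi),k.sum(),uv[k].mean(0)
def zb(f,n,phi):
    return ang(n,f,np.radians(phi))
if __name__=="__main__":
    tag=sys.argv[1]
    for n in ("scene","side"):
        for t,g in (("0",-68),(tag,float(sys.argv[2]))):
            print(n,t,zb(f"pics/{n}{t}.npz",n,g))
E
python3 - <<'E'
from cell import *
import cv2,numpy as np
for n in ["scene","side"]:
    i=camera_info(n);p,d=get_image(n);np.savez(f"pics/{n}6.npz",p=p,d=d,K=i["camera_matrix"],D=i["dist_coeffs"],T=i["pose"])
E
python3 ang.py 6 -57
```

```text
scene 0 (np.float64(-64.6476526969777), np.int64(134), array([332.44776119, 175.58955224]))
scene 6 (np.float64(-54.03497239515905), np.int64(122), array([327.18852459, 174.        ]))
side 0 (np.float64(-64.74750587193839), np.int64(102), array([322.43137255, 220.97058824]))
side 6 (np.float64(-52.474329101663926), np.int64(118), array([328.48305085, 219.51694915]))
```

```bash
python3 -m crank '[{"slide":[-0.0040,0.0012,0],"roll":3},{"slide":[-0.0080,0.0022,0],"roll":6},{"slide":[-0.0120,0.0030,0],"roll":9},{"slide":[-0.0120,0.0030,0],"roll":9},{"slide":[-0.002,0.005,0],"roll":9},{"slide":[0.008,0.006,0],"roll":9},{"slide":[0.018,0.008,0],"roll":9},{"slide":[0.028,0.009,0],"roll":9}]'; python3 ck.py
cat > shot.py <<'E'
from cell import *
import cv2,numpy as np,sys
t=sys.argv[1]
for n in ["scene","side"]:
    i=camera_info(n);p,d=get_image(n);np.savez(f"pics/{n}{t}.npz",p=p,d=d,K=i["camera_matrix"],D=i["dist_coeffs"],T=i["pose"])
    cv2.imwrite(f"pics/{n}{t}.png",p[:,:,::-1])
    a=cv2.imread(f"pics/{n}0.png")[150:260,270:380];b=p[150:260,270:380,::-1]
    cv2.imwrite(f"pics/cmp{t}{n}.png",cv2.resize(cv2.hconcat([a,b]),None,fx=3.6,fy=3.6,interpolation=0))
E
python3 shot.py 7; python3 ang.py 7 -66
```

```text
clock: 20.23
position: [0.6319, 0.008, 0.1086]
tcp_rot: [-0.0, 0.976, 0.218, 0.0]
contact_force: [0.7, 0.3, -1.2]
gripper_width: 0.0009
axis in tool (mm) [-67.5 -77.1   1.6] yaw 25.2 F tool [ 0.78 -0.02  1.2 ] q [-0.1   0.52  1.56  0.    1.07  1.03] t 20.23
scene 0 (np.float64(-64.6476526969777), np.int64(134), array([332.44776119, 175.58955224]))
scene 7 (np.float64(-62.38694954428747), np.int64(131), array([331.35877863, 174.90839695]))
side 0 (np.float64(-64.74750587193839), np.int64(102), array([322.43137255, 220.97058824]))
side 7 (np.float64(-62.21593002887118), np.int64(96), array([323.36458333, 220.85416667]))
```

```bash
python3 -c "
import cv2
cv2.imwrite('pics/c7.png',cv2.vconcat([cv2.imread('pics/cmp7scene.png')[:300],cv2.imread('pics/cmp7side.png')[100:]])[:600])"
```

```text
(no output)
```

View pics/c7.png

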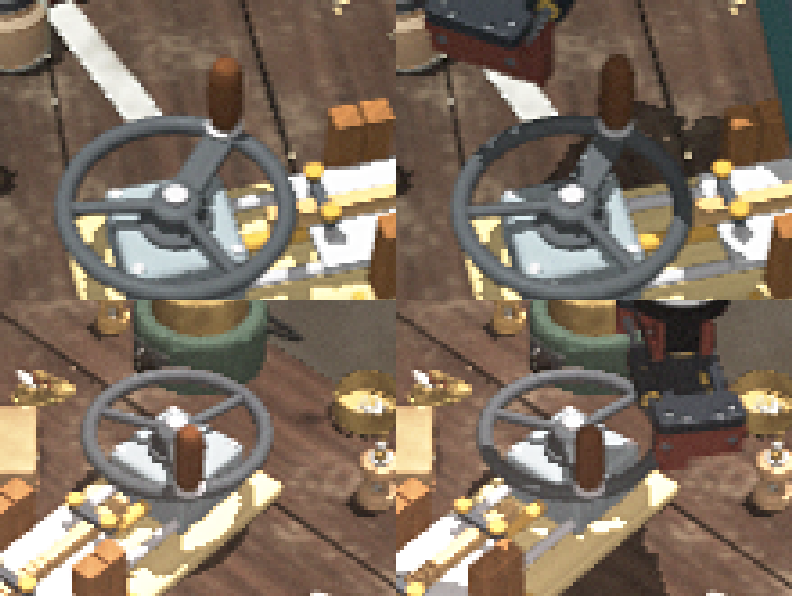

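```bash
python3 -m crank '[{"slide":[-0.012,0,0],"roll":0},{"slide":[-0.024,0,0],"roll":1},{"slide":[-0.034,0,0],"roll":2},{"slide":[-0.039,0,0],"roll":2},{"slide":[-0.042,0.001,0],"roll":2},{"slide":[-0.0435,0.001,0],"roll":2},{"slide":[-0.0435,0.001,0],"roll":2},{"slide":[-0.034,0.001,0],"roll":2},{"slide":[-0.020,0.001,0],"roll":2},{"slide":[-0.003,0.001,0],"roll":2}]'; python3 ck.py
python3 shot.py 8; python3 ang.py 8 -66
```

```text
clock: 21.58
position: [0.6297, 0.0059, 0.1086]
tcp_rot: [-0.0, 0.98, 0.201, -0.0]
contact_force: [-0.1, 0.9, -0.6]
gripper_width: 0.0007
axis in tool (mm) [-67.4 -75.7   1.6] yaw 23.2 F tool [ 0.27 -0.81  0.63] q [-0.1   0.52  1.56  0.    1.06  1.07] t 21.57
scene 0 (np.float64(-64.6476526969777), np.int64(134), array([332.44776119, 175.58955224]))
scene 8 (np.float64(-63.94764724679902), np.int64(133), array([332.39097744, 175.30827068]))
side 0 (np.float64(-64.74750587193839), np.int64(102), array([322.43137255, 220.97058824]))
side 8 (np.float64(-64.66342361590002), np.int64(99), array([322.49494949, 220.62626263]))
```

```bash
python3 -m crank '[{"slide":[0.01,0,-0.02],"roll":0},{"slide":[0.02,0,-0.045],"roll":0},{"slide":[0.03,0,-0.07],"roll":0},{"slide":[0.03,0,-0.1],"roll":0},{"slide":[0.03,0,-0.12],"roll":0},{"slide":[0.03,0,-0.13],"roll":0}]'; python3 ck.py
for t in 9a 9b 9c; do python3 shot.py $t; python3 ang.py $t -66|grep $t; done
python3 -c "
import cv2
cv2.imwrite('pics/c9.png',cv2.vconcat([cv2.imread('pics/cmp9ascene.png')[:300],cv2.imread('pics/cmp9aside.png')[100:]])[:600])"
```

```text
clock: 22.42
position: [0.6568, 0.0172, 0.2398]
tcp_rot: [0.0, 0.98, 0.201, 0.001]
contact_force: [0.4, -0.5, -1.0]
gripper_width: 0.0005
axis in tool (mm) [-96.8 -76.  132.7] yaw 23.2 F tool [0.18 0.64 1.01] q [-0.08  0.43  1.36 -0.    1.36  1.09] t 22.43
scene 9a (np.float64(-63.96304770410308), np.int64(134), array([332.40298507, 175.32835821]))
side 9a (np.float64(-64.66510281943452), np.int64(100), array([322.51, 220.37]))
scene 9b (np.float64(-64.26328080411473), np.int64(134), array([332.32089552, 175.25373134]))
side 9b (np.float64(-64.44509411336828), np.int64(93), array([322.5483871 , 220.98924731]))
scene 9c (np.float64(-64.04174673357834), np.int64(134), array([332.29850746, 175.50746269]))
side 9c (np.float64(-64.31007697319689), np.int64(96), array([322.55208333, 220.91666667]))
```

View pics/c9.png

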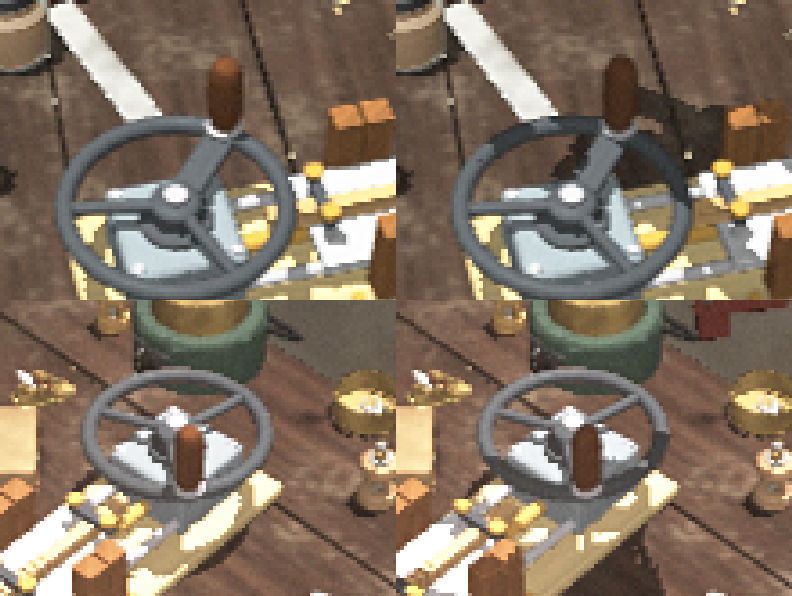

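View pics/side9a.png

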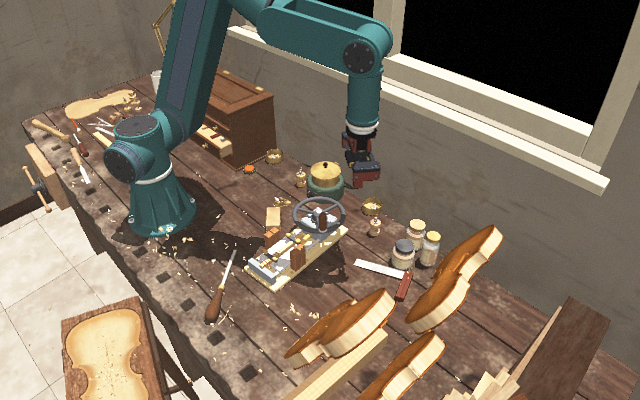

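```bash
python3 -c "
from cell import *
s=state();print(s['clock'],s['contact_force'],abs(s['joint_vel']).max())
print(finish_job())"
```

```text
22.725 [ 0.58637338  0.02984741 -0.02504476] 0.0027106585655098012
the job is handed in; nothing more can be done
None
```

I pushed the wheel one full turn clockwise by its handle and handed the job in at 22.7 s. I pushed with the closed fingertips against the side of the handle, at about 2–3 N. At roughly 240° I backed off, turned the wrist round, and finished the turn with the opposite side of the fingers. The last few degrees were a small nudge guided by the cameras.

**Wheel angle:** the last pictures put the handle within about 0.1–0.7° of its starting angle, slightly short of a full turn. The scene camera averaged about 0.6° short and the side camera about 0.3° short. Both are close to the measurement noise, so I did not nudge it again.

**Hand clear:** the arm was at rest, with the fingertips about 0.24 m above the bench and clear of the wheel. The contact force read near zero.

**Tools:** those in view looked unmoved in the last pictures. I judged that by eye and did not measure it.

**Disagreement between cameras:** the scene and side cameras differed by 5–8 mm on where the wheel's axis is. I used the wrist camera's value, which fell between them. To check the full turn, I compared each fixed camera only with its own first picture.

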